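# Dock the peg box between tacky rails

## Robot

A 6-joint arm with a two-finger parallel gripper is mounted at the origin on the work surface. World frame = base frame: x ahead of the robot, y to its left, z up, the work surface at z = 0. Lengths are in mm, angles in rad, forces in N, time in s.
With the tool pointing down it reaches from about 275 to 750 mm from the base axis. Payload 10.2 kg.
Tool frame: the origin (TCP) lies at the very end of the fingers, on their centre line; the grasp point (between the pads) lies behind it (ctrl.grasp_offset is the z of the grasp point in the tool frame, in mm); z points along the fingers, y is the direction in which the jaws open and shut (so a half turn about z gives the same grasp; the last joint's range is limited). The gripper opens to 85 mm and grips with 20 to 120 N. Pads are 22 mm wide; open, the fingers measure 114 mm over their backs; the gripper's body (76 mm by 85 mm) begins 54 mm behind the grasp point. The pads swing forward as they close: fully open they stand 13 mm farther back than shut.
Start: joints at [0.93, 0.313, 1.498, -0, 1.331, -0.223], TCP at [213.032, 479.842, 231.294] pointing down, gripper open.
Joint ranges: [-2.94, 2.94], [-0.97, 2.17], [0.19, 2.56], [-1.23, 4.37], [0.02, 3.11], [-2.88, 2.88]. Speed limits (rad/s): [2.39, 2.39, 3.01, 3.14, 3.14, 3.14].

## Interface

Orientations are given as a unit quaternion [w, x, y, z].
In Python, from rig import ctrl, capture, job gives the robot as it stands. The module is installed in compiled form; this text tells all that it offers.
- The arm moves only by the tool move_arm, never from a script. Its argument "series" is a list of rows, each a list of 7 numbers: the turn, a rotation vector about the tool's x, y, z in rad, then the shift along the tool's x, y, z in cm, then the opening, from 0 (shut) to 1 (fully open). A call has 1 to 5 rows; each row is the pose to reach, as a shift and turn from the pose measured when the call began, along the tool's axes at that moment; what a row does not reach only later rows make up. A row lasts 1/12 s, in which the tool goes at most 41.7 mm and 7.16 degrees, less where a joint would pass 70% of its speed; a pose out of reach is approached as far as the arm can. A call with a gripper value outside its range is refused whole. The fingers move at their own pace and stop on an object; "grip_force" is the grip in N (left out, the last holds). Time passes only in rows, so rows that repeat a pose let the fingers close. It gives the time, the measured TCP pose, the force and the opening at its end, in the units of the state.
- ctrl.sense(): the state, without advancing time (a new reading comes with each control period).
- capture(name): name is "side" or "top" or "wrist"; returns a dict with "frame" (420x560x3 uint8, red, green, blue), "mtx" (3x3 intrinsics, pixels), "dist" ([k1, k2, p1, p2, k3] as OpenCV has them; the pictures are not rectified), "R" (3x3) and "t" (3): a world point X has camera coordinates R X + t. Camera axes: x right, y down, z forward; pixel columns grow to the right and rows downward; lengths in mm; the calibration is good to about 2 mm. A picture is of the moment at which its call begins. There is no depth.
- job.finish_job(): hands the job in, once; it reports no verdict.
The state is a dict: "time_s": time; "joints": joint angles; "dq": joint speeds; "tau": joint torques, N m; "eef_pos": TCP position; "ee_rot": TCP orientation; "force": force on the tool from outside, world axes, zero at the start; "wrist_torque": the same for the moment, N m; "grip_width": opening from 0.0 (shut) to 1.0 (fully open).
Only numpy, scipy, OpenCV 4.12 (cv2) and the standard library are available. Lean on these libraries where they do the work, as an engineer would, in place of code of your own. Each camera call takes 0.05 s, during which the arm holds its last target.

## Task

Push the lidded wooden box down the lane of the dock, between the two low guide rails, until it sits squarely against the end stop; the rails are freshly varnished and tacky, so neither the box nor the robot may touch them. Then swing the wooden turn-bar in behind the box until it points straight across the lane. Only push with the fingers: lift, tip or carry nothing, and leave everything else on the bench where it is.

Things in the scene. Friction and masses are not known exactly. Their poses are not given: they have to be found in the camera images.
- dock: fixed plywood board 480 x 260 x 12 mm thick carrying rails and end stop; place and heading vary. z up, origin at bench level on the lane's centre line; x runs along the lane from mouth to end stop, y across. Board covers x -280 to +200, y -130 to +130 mm. The lane between the rails is 130 mm wide (y -65 to +65), from its open mouth at x -85 to the end stop's face at x +170
- stop_face (a point): centre of the end stop's face, on the board (dock x +170, y 0, z 12 mm); the stop is a fixed wooden bar across the lane's end, 45 mm high, and may be touched
- rail_a: low fixed wooden guide rail along one side of the dock's lane, 255 long (along the dock's x) x 18 wide x 25 mm high, lying on the board, top 37 mm above the bench; origin at the centre of its underside (dock x = +42.5, y = +74, z = 12 mm). Its varnish is tacky: nothing may touch it.
- rail_b: low fixed wooden guide rail along one side of the dock's lane, 255 long (along the dock's x) x 18 wide x 25 mm high, lying on the board, top 37 mm above the bench; origin at the centre of its underside (dock x = +42.5, y = -74, z = 12 mm). Its varnish is tacky: nothing may touch it.
- pegbox: box to push: loose, closed, lidded, wooden, 110 (x) x 95 (y) x 70 mm high, 0.3-0.65 kg, on the board before the lane's mouth, up to 30 mm off-centre and turned up to 0.25 rad. Origin at centre of underside, z up; its +x end goes in first. Home against the stop its origin is at dock x +115 mm; centred, 17.5 mm stay free to each rail
- turnbar_pivot (a point): the turn-bar's upright pivot axis, on a 24 mm round post outside rail_b (dock x +39, y -100, z 57.5 mm). The bar is a flat wooden stick 18 mm wide, 25 mm high (45 to 70 mm above the bench, so it passes over the rails), reaching 110 mm from the pivot; stiff, stays where left, 0.6 N at the tip moves it
- turnbar (a joint): turn-bar angle. 0: open, pointing back along the lane (dock -x). Grows as the tip swings in over the lane (clockwise from above) up to its stop at 1.571, pointing straight across the lane (dock +y), its side then 12 mm behind a box that is home. Starts between -0.3 (swung outwards) and 0.2
- turnbar_tip (a point): free end of the turn-bar, on its centre line, 110 mm from the pivot, at mid-height (57.5 mm above the bench)
- spool: bystander, not to be disturbed: wooden spool, upright, 34 mm across, 45 mm high, origin at its underside centre
- tin: bystander, not to be disturbed: small round screw-top tin, 34 mm across, 50 mm high, origin at its underside centre
- wedge: bystander, not to be disturbed: small hardwood block 50 x 22 x 30 mm, origin at its underside centre
- screwdriver: bystander, not to be disturbed: screwdriver lying down, origin at its handle-to-tip line, low
- hammer: bystander, not to be disturbed: hammer lying down, origin at its handle-to-tip line, low
- mug: bystander, not to be disturbed: white mug, 80 mm across, 90 mm high, origin at its underside centre
- glue: bystander, not to be disturbed: plastic glue bottle, 56 mm across, 150 mm high, origin at its underside centre
Things that resemble listed ones, but are neither listed nor needed, are in the scene too. Of the things shaped like the pegbox, the wooden one is meant.

How it is judged (in metres and radians):
On the way, in this order (a step that is already met when the one before it is completed fails the run):
1. the box is home, square against the end stop, while the turn-bar is still open (x of pegbox in the frame of dock above 0.108 m and angle between the x axis of pegbox and the x axis of dock, either way round below 0.12 rad and value of joint turnbar below 0.8 rad), for 0.2 s.
2. the turn-bar is swung across the lane behind the box (value of joint turnbar above 1.43 rad), for 0.2 s.
At the end, for the whole second after the job is handed in: The box stands on the board within 7 mm of the end stop and within 0.12 rad (7 degrees) of square, the turn-bar is at 1.43 rad or more (within 8 degrees of straight across), both at rest (x of pegbox in the frame of dock above 0.108 m and angle between the x axis of pegbox and the x axis of dock, either way round below 0.12 rad and value of joint turnbar above 1.43 rad and linear speed of pegbox below 0.02 m/s and velocity of joint turnbar below 0.1 rad/s and z of pegbox in the frame of dock below 0.017 m); the robot touches nothing.
It fails at once if the box, the robot or anything else touches a guide rail (contact force between any of rail_a, rail_b and anything else above 0.3 N).
It fails at once if the box is lifted more than 10 mm or tipped more than 0.2 rad (z of pegbox in the frame of dock above 0.022 m or angle between pegbox's own z axis and vertical above 0.2 rad).
It fails at once if a bystander is moved more than 20 mm (distance of any of spool, tin, wedge, screwdriver, hammer, mug, glue from where it was at the start of the episode above 0.02 m).
It also fails if it takes over 67 s, if anything falls off the work surface, if the arm or the gripper's body presses on something with over 40 N, if the wrist force passes 120 N, or if a joint passes its speed limit or range.

## Working session

There is one attempt and no reset: what is moved stays moved. The work goes in short steps, Python scripts to look and compute and a tool call to move; the robot and the scene stay as the last step left them, time stands still between calls to the robot, and variables do not carry over. Pictures are saved under pics/ and viewed, and the job is handed in when it is done.

Besides the shell and the picture viewer there is one more tool, called after ">>>" as name([rows], argument=value, ...), one row to a line, values as JSON. move_arm: Moves the arm, as the interface text tells. Its arguments: {"type":"object","properties":{"series":{"type":"array","items":{"type":"array","items":{"type":"number"}}},"grip_force":{"type":"number"}},"required":["series"]}

```bash
mkdir -p pics
python3 - <<'E'
from rig import ctrl,capture
import cv2,pickle
d={}
for n in("top","side","wrist"):
    c=capture(n);d[n]=c;cv2.imwrite(f"pics/{n}0.png",c["frame"][:,:,::-1])
    print(n,c["mtx"].tolist(),c["dist"],c["R"].round(4).tolist(),c["t"])
pickle.dump(d,open("c0.pkl","wb"));print(ctrl.sense(),ctrl.grasp_offset)
E
```

```text
top [[528.646179431606, 0.0, 283.5525199836273], [0.0, 528.646179431606, 204.39741616329104], [0.0, 0.0, 1.0]] [0.03065707 0.         0.         0.         0.        ] [[-0.013, -0.9997, 0.0197], [-0.9937, 0.0107, -0.1113], [0.1111, -0.021, -0.9936]] [  72.04339852  581.47393926 1036.76875658]
side [[395.7211780852239, 0.0, 281.21182551633854], [0.0, 395.7211780852239, 209.01072888649583], [0.0, 0.0, 1.0]] [-0.059194  0.        0.        0.        0.      ] [[0.8979, -0.4402, -0.0087], [-0.2478, -0.4889, -0.8364], [0.3639, 0.7532, -0.548]] [-501.24056482  237.844252    693.94759917]
wrist [[316.64243724491376, 0.0, 280.9869623422262], [0.0, 316.64243724491376, 210.7827632429714], [0.0, 0.0, 1.0]] [0.01438355 0.         0.         0.         0.        ] [[0.4059, 0.9139, -0.002], [0.8705, -0.386, 0.3054], [0.2783, -0.1257, -0.9522]] [-524.68946845  -40.13747954  381.92662897]
{'time_s': 0.15, 'joints': array([ 9.29587336e-01,  3.13346906e-01,  1.49824142e+00, -2.97285702e-05,
        1.33100769e+00, -2.23396976e-01]), 'dq': array([-7.48910752e-05, -3.36960696e-04, -2.71365954e-03,  9.35253163e-04,
       -1.53072985e-03, -5.37931284e-04]), 'tau': array([ 1.90261890e-03, -4.12363529e+01, -2.59799141e+01, -1.76039530e-04,
        3.12852637e-03, -1.19862887e-05]), 'eef_pos': array([212.92523438, 479.6758852 , 230.86148544]), 'ee_rot': array([-1.97077312e-04,  2.07386330e-01,  9.78258993e-01, -4.61577880e-04]), 'force': array([ 0.21182462,  0.25502915, -0.50364208]), 'wrist_torque': array([0.06411711, 0.00072131, 0.02066484]), 'grip_width': 1.0061962810804483} -18.700000000000003
```

View pics/top0.png

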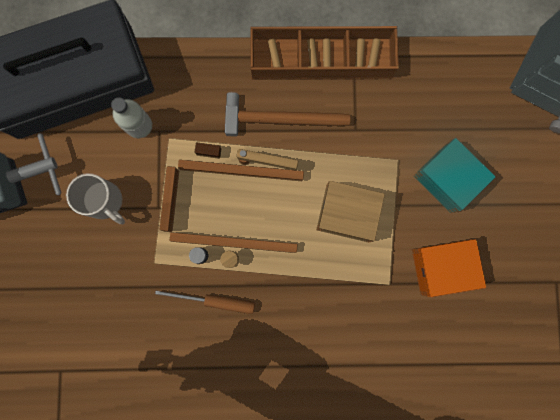

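View pics/side0.png

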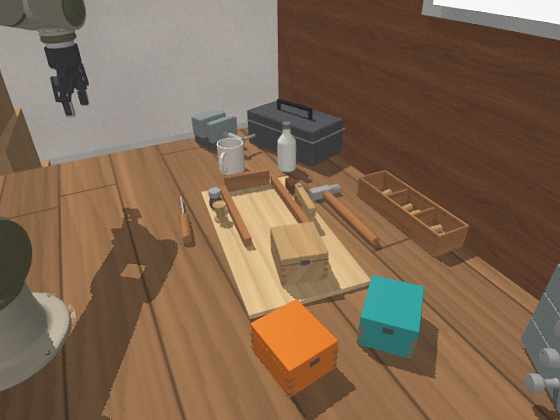

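The top view shows the stop at the left (168,198), rail_b at (240,170), rail_a at (235,242) and the pivot at (242,157) with the bar pointing right. Box candidates are wooden (352,210), orange (452,267) and teal (456,174). I choose the wooden one, which stands on the board before the mouth. Next, a close crop.

Run:
```python
import cv2
t=cv2.imread("pics/top0.png")
cv2.imwrite("pics/crop1.png",cv2.resize(t[130:295,145:410],None,fx=3,fy=3,interpolation=cv2.INTER_CUBIC))
```

```text
(no output)
```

View pics/crop1.png

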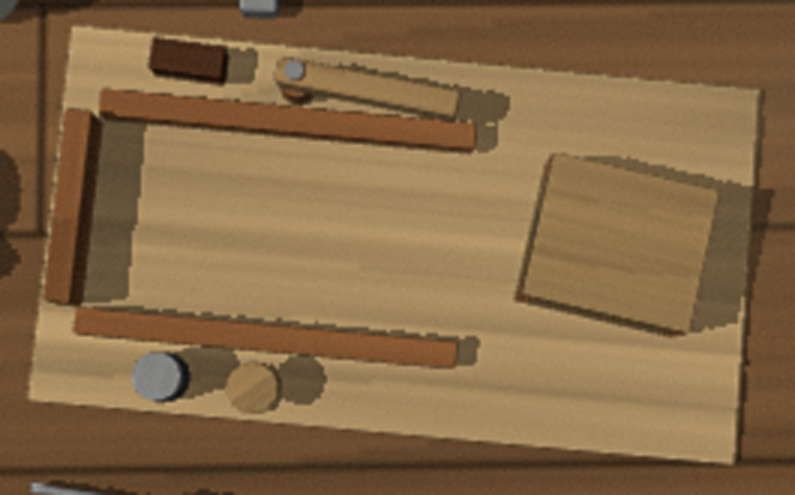

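View pics/wrist0.png

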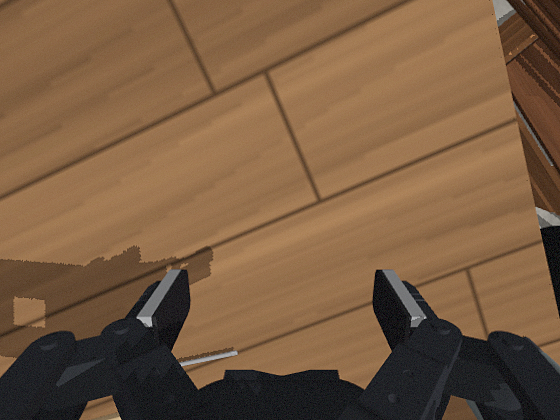

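```bash
cat > h.py <<'E'
import numpy as np,cv2,pickle
def ray(c,px,z):
    p=cv2.undistortPoints(np.array(px,float).reshape(-1,1,2),c["mtx"],np.array(c["dist"])).reshape(-1,2)
    R=np.array(c["R"]);t=np.array(c["t"]);C=-R.T@t
    d=np.c_[p,np.ones(len(p))]@R
    return C+d*((z-C[2])/d[:,2])[:,None]
def fit(m,w):
    m=np.array(m,float)[:,:2];w=w[:,:2];a=m-m.mean(0);b=w-w.mean(0)
    th=np.arctan2((a[:,0]*b[:,1]-a[:,1]*b[:,0]).sum(),(a*b).sum())
    R=np.array([[np.cos(th),-np.sin(th)],[np.sin(th),np.cos(th)]])
    t=w.mean(0)-R@m.mean(0)
    return th,t,np.linalg.norm(m@R.T+t-w,axis=1)
cp=lambda L:[((u+.5)/3-.5+145,(v+.5)/3-.5+130) for u,v in L]
E
python3 - <<'E'
from h import *
d=pickle.load(open("c0.pkl","rb"));c=d["top"]
print("C",-c["R"].T@c["t"])
w=ray(c,cp([(72,27),(761,90),(735,464),(30,400)]),12)
m=[(200,-130),(-280,-130),(-280,130),(200,130)]
th,t,r=fit(m,w);print("dock",th,t,r)
R=np.array([[np.cos(th),-np.sin(th)],[np.sin(th),np.cos(th)]])
td=lambda w:(w[:,:2]-t)@R
# rails tops z=37, dock coords
print("rails",td(ray(c,cp([(475,123),(473,151),(456,341),(455,367),(102,90),(76,308)]),37)).round(1))
b=ray(c,cp([(555,153),(717,190),(690,330),(526,297)]),82)
print("stop",td(ray(c,cp([(97,112),(82,302)]),57)).round(1))
bth,bt,br=fit([(55,-47.5),(-55,-47.5),(-55,47.5),(55,47.5)],b)
print("box",bth-th,td(bt[None]),br, td(b).round(1))
print("bar tip",td(ray(c,cp([(457,103)]),70)).round(1),"pivot",td(ray(c,cp([(293,70)]),72)).round(1))
print("spool/tin/wedge",td(ray(c,cp([(253,388)]),45)),td(ray(c,cp([(160,377)]),50)),td(ray(c,cp([(188,60)]),30)))
E
```

```text
C [ 463.60195145   87.58677672 1093.43195265]
dock 1.4685410975564266 [575.89166333 115.73166907] [1.3472942  0.96811249 1.49104756 1.82438921]
rails [[-82.7 -83.1]
 [-83.  -63.9]
 [-82.7  64.5]
 [-83.5  81.8]
 [169.5 -82.1]
 [170.2  65.4]]
stop [[167.2 -63.5]
 [162.9  62. ]]
box -0.1203345654835275 [[-181.59283215   -6.34287736]] [1.38476725 2.11366471 2.02361833 1.71509818] [[-134.1  -60.1]
 [-240.2  -45.6]
 [-229.1   45.9]
 [-123.    34.4]]
bar tip [[-68.5 -89.2]] pivot [[  40.3 -100.6]]
spool/tin/wedge [[ 47.74318353 107.4842378 ]] [[108.31808078 105.74944167]] [[ 115.23716963 -109.43778194]]
```

```bash
cat >> h.py <<'E'
TH=1.4685;T=np.array([575.9,115.7]);RD=np.array([[np.cos(TH),-np.sin(TH)],[np.sin(TH),np.cos(TH)]])
def todock(w): return (np.atleast_2d(w)[:,:2]-T)@RD
def go(x,y,z,yaw=0.0):
    """dock target -> tool shift (cm), turn about tool axes; tool y along -dock y (+yaw)"""
    from rig import ctrl
    from scipy.spatial.transform import Rotation as Ro
    s=ctrl.sense();q=s["ee_rot"];R=Ro.from_quat([q[1],q[2],q[3],q[0]]).as_matrix()
    p=np.array([*(T+RD@np.array([x,y])),z])
    a=TH-np.pi/2+yaw
    yt=np.array([np.cos(a),np.sin(a),0]);zt=np.array([0,0,-1.]);Rt=np.c_[np.cross(yt,zt),yt,zt]
    print("t",round(s["time_s"],2),"dock now",todock(s["eef_pos"]).round(1),s["eef_pos"][2].round(1),"F",s["force"].round(1),"g",round(s["grip_width"],2),
     "turn",Ro.from_matrix(R.T@Rt).as_rotvec().round(3),"shift",(R.T@(p-s["eef_pos"])/10).round(2))
E
python3 -c "
from h import *
go(-278,0,200)"
```

```text
t 0.15 dock now [[325.  398.2]] 230.9 F [ 0.2  0.3 -0.5] g 1.01 turn [-1.000e-03  0.000e+00  1.255e+00] shift [-56.57 -44.96   3.12]
```

>>> move_arm([
  [0,0,1.25,-56.6,-45,3.1,0.6],
  [0,0,1.25,-56.6,-45,3.1,0.6],
  [0,0,1.25,-56.6,-45,3.1,0.6],
  [0,0,1.25,-56.6,-45,3.1,0.6],
  [0,0,1.25,-56.6,-45,3.1,0.6],
])

```text
time_s: 0.57
eef_pos: [309.5, 293.6, 222.1]
ee_rot: [0.0, 0.5, 0.866, -0.0]
force: [0.7, 0.2, 0.1]
grip_width: 0.6
```

```bash
python3 -c "
from h import *
go(-278,0,200)"
```

```text
t 0.57 dock now [[149.7 283.1]] 222.1 F [0.7 0.2 0.1] g 0.6 turn [-0.     0.     0.625] shift [-51.25  -2.05   2.23]
```

>>> move_arm([
  [0,0,0.625,-51.2,-2,2.2,0.6],
  [0,0,0.625,-51.2,-2,2.2,0.6],
  [0,0,0.625,-51.2,-2,2.2,0.6],
  [0,0,0.625,-51.2,-2,2.2,0.6],
  [0,0,0.625,-51.2,-2,2.2,0.6],
])

```text
time_s: 0.98
eef_pos: [406.2, 108.9, 213.4]
ee_rot: [0.0, 0.743, 0.67, -0.0]
force: [0.7, 0.7, -0.1]
grip_width: 0.595
```

```bash
python3 -c "
from h import *
go(-278,0,200)"
```

```text
t 0.98 dock now [[-24.1 168.1]] 213.4 F [ 0.7  0.7 -0.1] g 0.6 turn [ 0.     0.    -0.001] shift [-25.37  16.84   1.35]
```

>>> move_arm([
  [0,0,0,-25.4,16.8,1.4,0.6],
  [0,0,0,-25.4,16.8,1.4,0.6],
  [0,0,0,-25.4,16.8,1.4,0.6],
  [0,0,0,-25.4,16.8,1.4,0.6],
  [0,0,0,-25.4,16.8,1.4,0.6],
])

```text
time_s: 1.4
eef_pos: [502.2, -75.9, 203.8]
ee_rot: [0.0, 0.743, 0.669, -0.0]
force: [0.5, 0.3, 0.4]
grip_width: 0.599
```

```bash
python3 -c "
from h import *
go(-278,0,50)"
```

```text
t 1.4 dock now [[-198.1   53.7]] 203.8 F [0.5 0.3 0.4] g 0.6 turn [-0.     0.    -0.001] shift [-7.97  5.39 15.38]
```

>>> move_arm([
  [0,0,0,-8,5.4,0,0.6],
  [0,0,0,-8,5.4,0,0.6],
  [0,0,0,-8,5.4,5,0.6],
  [0,0,0,-8,5.4,8,0.6],
  [0,0,0,-8,5.4,8,0.6],
])

```text
time_s: 1.82
eef_pos: [544.3, -160.5, 116.3]
ee_rot: [-0.006, 0.743, 0.669, -0.002]
force: [-1.2, 1.0, -0.7]
grip_width: 0.6
```

```bash
python3 -c "
from h import *
from rig import capture
go(-278,0,50)
for n in('top','side'):cv2.imwrite('pics/a_%s.png'%n,capture(n)['frame'][:,:,::-1])
t=cv2.imread('pics/a_top.png');s=cv2.imread('pics/a_side.png')
cv2.imwrite('pics/a.png',np.hstack([t[130:330,250:520],s[130:330,200:470]]))
"
```

```text
t 1.82 dock now [[-278.     3.2]] 116.3 F [-1.2  1.  -0.7] g 0.6 turn [-0.012 -0.005 -0.003] shift [-0.03  0.4   6.63]
```

View pics/a.png

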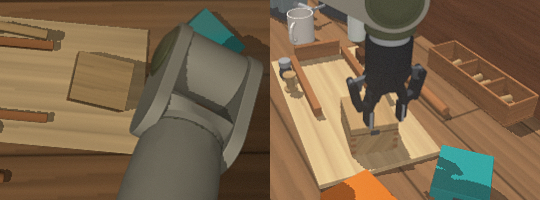

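The gripper stands behind the wooden box, clear of the teal and orange boxes. Descending.

>>> move_arm([
  [-0.012,-0.005,0,0,0.3,3,0.6],
  [-0.012,-0.005,0,0,0.3,6.8,0.6],
  [-0.012,-0.005,0,0,0.3,6.8,0.6],
  [-0.012,-0.005,0,0,0.3,6.8,0.6],
])

```text
time_s: 2.25
eef_pos: [550.6, -160.6, 57.8]
ee_rot: [0.005, 0.743, 0.67, 0.002]
force: [-0.0, 0.3, 1.1]
grip_width: 0.598
```

```bash
python3 -c "
from h import *
go(-225,0,48)"
```

```text
t 2.25 dock now [[-277.5   -3. ]] 57.8 F [-0.   0.3  1.1] g 0.6 turn [ 0.01   0.005 -0.001] shift [ 5.25 -0.32  0.95]
```

>>> move_arm([
  [0.01,0.005,0,1,-0.3,1,0.6],
  [0.01,0.005,0,2,-0.3,1,0.6],
  [0.01,0.005,0,2.8,-0.3,1,0.6],
  [0.01,0.005,0,3.5,-0.3,1,0.6],
  [0.01,0.005,0,4.2,-0.3,1,0.6],
])

```text
time_s: 2.67
eef_pos: [552.8, -118.0, 48.7]
ee_rot: [0.001, 0.742, 0.67, 0.001]
force: [0.6, -2.8, 0.8]
grip_width: 0.599
```

```bash
python3 -c "
from h import *
go(-200,0,48)"
```

```text
t 2.67 dock now [[-234.8   -0.9]] 48.7 F [ 0.6 -2.8  0.8] g 0.6 turn [ 0.002  0.001 -0.   ] shift [ 3.48 -0.09  0.07]
```

In contact at 2.8 N. Continuing to about x -200, then I look again.

>>> move_arm([
  [0,0,0,0.7,0,0,0.6],
  [0,0,0,1.4,0,0,0.6],
  [0,0,0,2.1,0,0,0.6],
  [0,0,0,2.8,0,0,0.6],
  [0,0,0,3.3,0,0,0.6],
])

```text
time_s: 3.08
eef_pos: [556.2, -84.4, 48.8]
ee_rot: [0.001, 0.742, 0.67, 0.001]
force: [-0.7, -3.0, 2.2]
grip_width: 0.599
```

```bash
python3 -c "
from h import *
from rig import capture
go(-160,0,48)
t=capture('top');pickle.dump(t,open('c1.pkl','wb'));t=t['frame'][:,:,::-1];cv2.imwrite('pics/b_top.png',t)
cv2.imwrite('pics/b.png',cv2.resize(t[130:295,145:410],None,fx=3,fy=3,interpolation=cv2.INTER_CUBIC))
"
```

```text
t 3.08 dock now [[-201.1   -0.9]] 48.8 F [-0.7 -3.   2.2] g 0.6 turn [0.002 0.001 0.   ] shift [ 4.11 -0.09  0.07]
```

View pics/b.png

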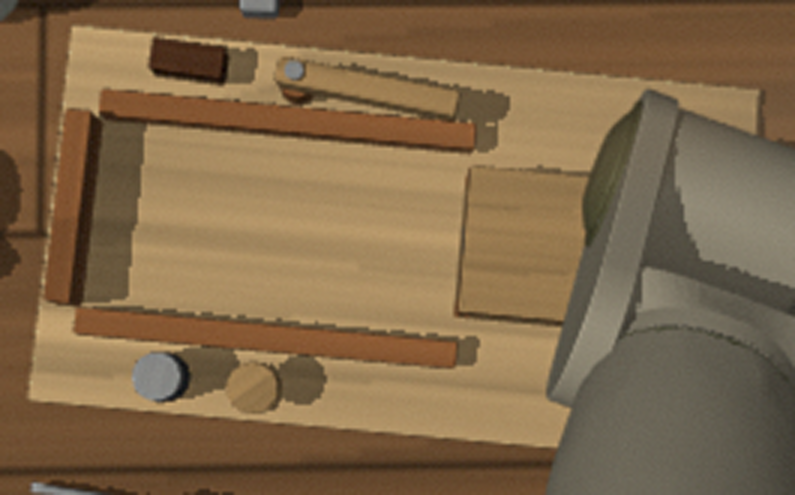

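```bash
python3 -c "
from h import *
c=pickle.load(open('c1.pkl','rb'))
print(todock(ray(c,cp([(471,167),(580,173),(461,313),(560,323)]),82)).round(1))"
```

```text
[[ -80.7  -46. ]
 [-151.2  -48.6]
 [ -82.4   48.4]
 [-146.    49. ]]
```

The box is square and centred (edges at y -47/+48.5, front at x -81). Pushing straight on.

>>> move_arm([
  [0,0,0,0.9,0,0,0.6],
  [0,0,0,1.8,0,0,0.6],
  [0,0,0,2.7,0,0,0.6],
  [0,0,0,3.6,0,0,0.6],
  [0,0,0,4.5,0,0,0.6],
])

```text
time_s: 3.55
eef_pos: [560.8, -37.9, 48.6]
ee_rot: [0.001, 0.742, 0.67, 0.001]
force: [0.4, -1.7, 1.4]
grip_width: 0.598
```

>>> move_arm([
  [0,0,0,0.9,0,0,0.6],
  [0,0,0,1.8,0,0,0.6],
  [0,0,0,2.7,0,0,0.6],
  [0,0,0,3.6,0,0,0.6],
  [0,0,0,4.5,0,0,0.6],
])

```text
time_s: 3.97
eef_pos: [565.4, 7.7, 48.6]
ee_rot: [0.001, 0.742, 0.67, 0.001]
force: [-0.5, -2.9, 1.7]
grip_width: 0.602
```

```bash
python3 -c "
from h import *
from rig import capture
go(0,0,48)
t=capture('top');pickle.dump(t,open('c2.pkl','wb'));t=t['frame'][:,:,::-1];cv2.imwrite('pics/c_top.png',t)
cv2.imwrite('pics/c.png',cv2.resize(t[130:295,145:410],None,fx=3,fy=3,interpolation=cv2.INTER_CUBIC))
"
```

```text
t 3.97 dock now [[-108.5   -0.6]] 48.6 F [-0.5 -2.9  1.7] g 0.6 turn [0.002 0.    0.001] shift [10.85 -0.05  0.06]
```

View pics/c.png

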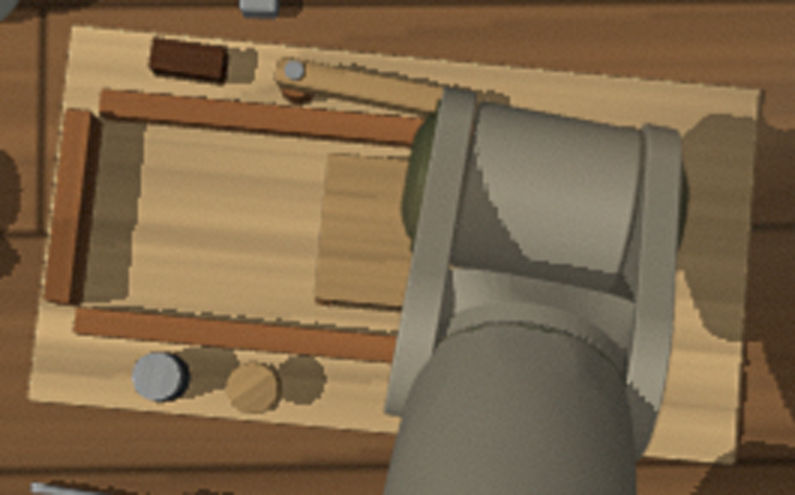

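The box is square in the lane: front edge at crop (330,153)–(317,304), with similar gaps on both sides.

>>> move_arm([
  [0,0,0,0.9,0,0,0.6],
  [0,0,0,1.8,0,0,0.6],
  [0,0,0,2.7,0,0,0.6],
  [0,0,0,3.6,0,0,0.6],
  [0,0,0,4.5,0,0,0.6],
])

```text
time_s: 4.43
eef_pos: [569.8, 55.0, 48.5]
ee_rot: [0.0, 0.742, 0.671, 0.001]
force: [-0.0, -1.8, -0.2]
grip_width: 0.601
```

>>> move_arm([
  [0,0,0,0.9,0,0,0.6],
  [0,0,0,1.8,0,0,0.6],
  [0,0,0,2.7,0,0,0.6],
  [0,0,0,3.6,0,0,0.6],
  [0,0,0,4.5,0,0,0.6],
])

```text
time_s: 4.85
eef_pos: [574.4, 100.7, 48.5]
ee_rot: [0.0, 0.742, 0.671, 0.001]
force: [-0.1, -2.4, 0.5]
grip_width: 0.6
```

```bash
python3 -c "
from h import *
from rig import capture
go(49,0,48)
t=capture('top');pickle.dump(t,open('c3.pkl','wb'));t=t['frame'][:,:,::-1];cv2.imwrite('pics/d_top.png',t)
cv2.imwrite('pics/d.png',cv2.resize(t[130:295,145:410],None,fx=3,fy=3,interpolation=cv2.INTER_CUBIC))
"
```

```text
t 4.85 dock now [[-15.1  -0. ]] 48.5 F [-0.1 -2.4  0.5] g 0.6 turn [ 0.001 -0.001  0.002] shift [6.41 0.01 0.05]
```

View pics/d.png

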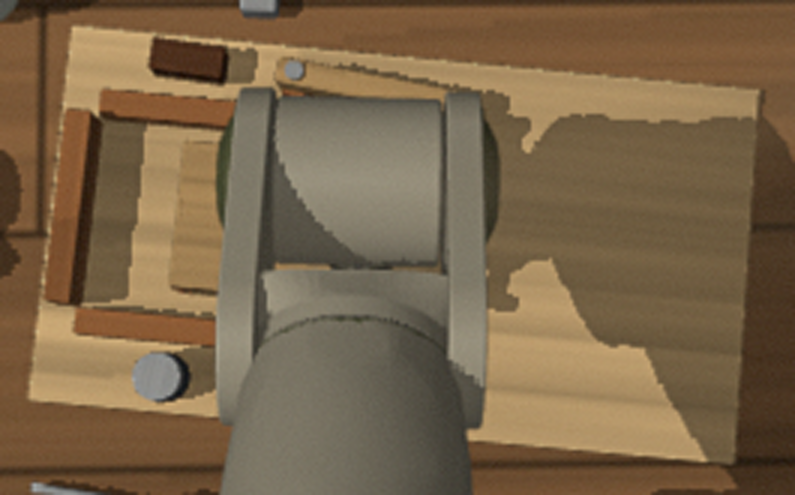

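The box is still square, front edge at crop (184,141)–(172,290). About 64 mm remain.

>>> move_arm([
  [0,0,0,0.9,0,0,0.6],
  [0,0,0,1.8,0,0,0.6],
  [0,0,0,2.7,0,0,0.6],
  [0,0,0,3.6,0,0,0.6],
  [0,0,0,4.5,0,0,0.6],
])

```text
time_s: 5.32
eef_pos: [578.8, 147.9, 48.4]
ee_rot: [-0.0, 0.741, 0.671, 0.001]
force: [-0.2, -1.9, -0.0]
grip_width: 0.6
```

>>> move_arm([
  [0,0,0,0.3,0,0,0.6],
  [0,0,0,0.6,0,0,0.6],
  [0,0,0,0.9,0,0,0.6],
  [0,0,0,1.2,0,0,0.6],
])

```text
time_s: 5.65
eef_pos: [580.0, 159.9, 48.4]
ee_rot: [-0.0, 0.741, 0.671, 0.001]
force: [-0.3, -2.0, 0.7]
grip_width: 0.605
```

>>> move_arm([
  [0,0,0,0.2,0,0,0.6],
  [0,0,0,0.3,0,0,0.6],
])

```text
time_s: 5.82
eef_pos: [580.4, 163.0, 48.5]
ee_rot: [-0.0, 0.742, 0.671, 0.001]
force: [-0.6, -1.7, 0.2]
grip_width: 0.603
```

```bash
python3 -c "
from h import *
from rig import capture
go(49,0,48)
t=capture('top');pickle.dump(t,open('c4.pkl','wb'));t=t['frame'][:,:,::-1];cv2.imwrite('pics/e_top.png',t)
cv2.imwrite('pics/e.png',cv2.resize(t[130:295,145:410],None,fx=3,fy=3,interpolation=cv2.INTER_CUBIC))
"
```

```text
t 5.82 dock now [[47.5  0.4]] 48.5 F [-0.6 -1.7  0.2] g 0.6 turn [ 0.001 -0.001  0.002] shift [0.15 0.04 0.05]
```

View pics/e.png

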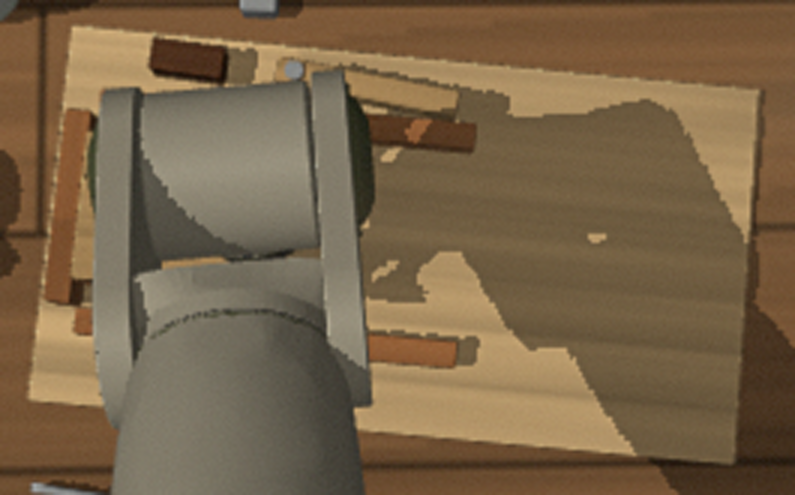

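The arm hides the box here, so I creep on until the force rises.

>>> move_arm([
  [0,0,0,0.15,0,0,0.6],
  [0,0,0,0.3,0,0,0.6],
  [0,0,0,0.3,0,0,0.6],
])

```text
time_s: 6.12
eef_pos: [580.6, 165.7, 48.5]
ee_rot: [0.0, 0.742, 0.671, 0.0]
force: [-2.3, -3.8, 1.1]
grip_width: 0.598
```

>>> move_arm([
  [0,0,0,0.1,0,0,0.6],
  [0,0,0,0.2,0,0,0.6],
  [0,0,0,0.2,0,0,0.6],
])

```text
time_s: 6.37
eef_pos: [580.5, 165.7, 48.5]
ee_rot: [0.001, 0.742, 0.671, -0.001]
force: [-4.0, -13.3, 3.9]
grip_width: 0.599
```

The force rose to 13 N with no further motion, so the box is against the stop. Backing off and rising.

>>> move_arm([
  [0,0,0,-1,0,0,0.6],
  [0,0,0,-3,0,0,0.6],
  [0,0,0,-5,0,-1,0.3],
  [0,0,0,-7,0,-5,0],
  [0,0,0,-10,0,-9,0],
])

```text
time_s: 6.78
eef_pos: [570.5, 72.8, 130.1]
ee_rot: [-0.0, 0.742, 0.671, -0.002]
force: [1.1, 0.1, 0.4]
grip_width: 0.178
```

>>> move_arm([
  [0,0,0,-4,0,-2,0],
  [0,0,0,-8,0,-2,0],
  [0,0,0,-12,0,-2,0],
  [0,0,0,-14,0,-2,0],
])

```text
time_s: 7.12
eef_pos: [556.1, -70.4, 150.9]
ee_rot: [0.0, 0.742, 0.67, -0.001]
force: [-0.6, -0.2, -0.2]
grip_width: -0.001
```

```bash
python3 -c "
from h import *
from rig import capture
go(-45,-128,52)
t=capture('top');pickle.dump(t,open('c5.pkl','wb'));t=t['frame'][:,:,::-1];cv2.imwrite('pics/f_top.png',t)
cv2.imwrite('pics/f.png',cv2.resize(t[130:295,145:410],None,fx=3,fy=3,interpolation=cv2.INTER_CUBIC))
"
```

```text
t 7.12 dock now [[-187.1    0.7]] 150.9 F [-0.6 -0.2 -0.2] g -0.0 turn [-0.001  0.003 -0.   ] shift [14.24 12.88  9.84]
```

View pics/f.png

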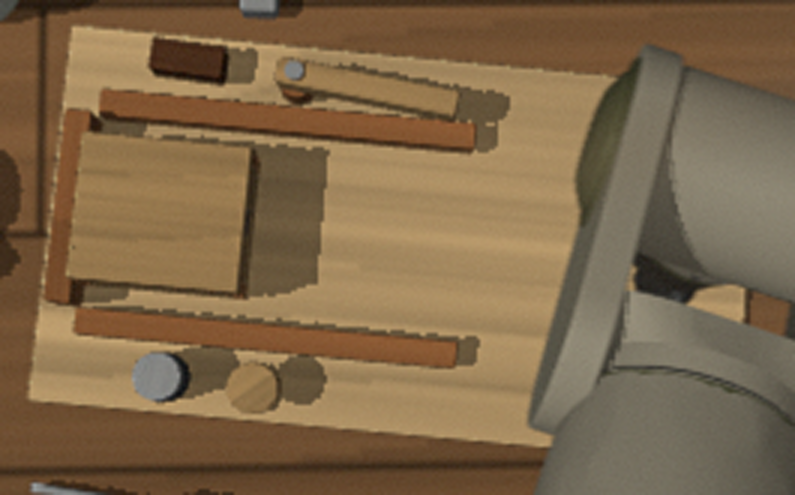

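The box sits against the stop and square: top corners at crop (83,134), (252,148), (240,293), (70,278). The bar is still open.

```bash
python3 -c "
from h import *
c=pickle.load(open('c5.pkl','rb'))
print(todock(ray(c,cp([(83,134),(252,148),(240,293),(70,278)]),82)).round(1))
print(todock(ray(c,cp([(460,88),(455,118),(300,58),(320,100),(250,120)]),70)).round(1))
print('hammer',todock(ray(pickle.load(open('c0.pkl','rb'))['top'],[(232,95),(232,134),(350,120)],20)))
go(-45,-131,52)"
```

```text
[[169.5 -44.3]
 [ 60.8 -45.3]
 [ 59.   48.4]
 [167.3  48.6]]
[[ -69.6  -99.3]
 [ -68.   -79.1]
 [  36.7 -109.4]
 [  21.   -82.8]
 [  65.2  -65.4]]
hammer [[  77.75999971 -231.58380832]
 [  69.54825017 -149.06015639]
 [-171.8522785  -201.7399429 ]]
t 7.17 dock now [[-188.9    0.5]] 150.7 F [ 0.5 -3.8  1.4] g -0.0 turn [-0.002  0.003 -0.002] shift [14.45 13.14  9.8 ]
```

>>> move_arm([
  [0,0,0,14.2,13.2,0,0],
  [0,0,0,14.2,13.2,0,0],
  [0,0,0,14.2,13.2,0,0],
  [0,0,0,14.2,13.2,0,0],
  [0,0,0,14.2,13.2,0,0],
])

```text
time_s: 7.58
eef_pos: [703.9, 58.8, 149.5]
ee_rot: [0.0, 0.742, 0.67, -0.001]
force: [-0.5, -0.1, -0.5]
grip_width: -0.004
```

```bash
python3 -c "
from h import *
go(-45,-131,52)"
```

```text
t 7.58 dock now [[ -43.6 -133.2]] 149.5 F [-0.5 -0.1 -0.5] g -0.0 turn [-0.001  0.002 -0.   ] shift [-0.13 -0.21  9.75]
```

>>> move_arm([
  [0,0,0,0,0,4,0],
  [0,0,0,0,0,7,0],
  [0,0,0,0,0,9.7,0],
  [0,0,0,0,0,9.7,0],
  [0,0,0,0,0,9.7,0],
])

```text
time_s: 8.0
eef_pos: [703.4, 58.9, 52.0]
ee_rot: [-0.001, 0.742, 0.67, -0.001]
force: [0.5, 0.2, 0.8]
grip_width: 0.001
```

```bash
python3 -c "
from h import *
from rig import capture
for p in [(-44,-118),(-44,-85),(-31.5,-54)]: go(*p,52)
t=np.hstack([capture('top')['frame'][100:310,140:410,::-1],capture('side')['frame'][100:310,140:410,::-1]])
cv2.imwrite('pics/g.png',t)
"
```

```text
t 8.0 dock now [[ -43.5 -132.6]] 52.0 F [0.5 0.2 0.8] g 0.0 turn [-0.003  0.001  0.   ] shift [-0.05 -1.46 -0.  ]
t 8.0 dock now [[ -43.5 -132.6]] 52.0 F [0.5 0.2 0.8] g 0.0 turn [-0.003  0.001  0.   ] shift [-0.05 -4.76  0.01]
t 8.0 dock now [[ -43.5 -132.6]] 52.0 F [0.5 0.2 0.8] g 0.0 turn [-0.003  0.001  0.   ] shift [ 1.2  -7.86  0.02]
```

View pics/g.png

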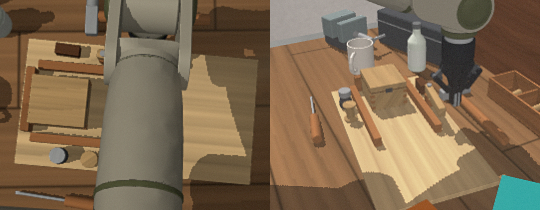

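The closed fingers stand just outside the bar. Starting the swing.

>>> move_arm([
  [0,0,0,0,-1.5,0,0],
  [0,0,0,0,-2.4,0,0],
  [0,0,0,0,-3.2,0,0],
  [0,0,0,0,-4,0,0],
  [0,0,0,0,-4.8,0,0],
])

```text
time_s: 8.52
eef_pos: [658.3, 63.4, 58.0]
ee_rot: [0.003, 0.742, 0.67, 0.002]
force: [1.0, 0.6, 0.0]
grip_width: -0.003
```

>>> move_arm([
  [0,0,0,0.2,-0.8,0,0],
  [0,0,0,0.5,-1.6,0,0],
  [0,0,0,0.8,-2.4,0,0],
  [0,0,0,1.3,-3.1,0,0],
])

```text
time_s: 8.85
eef_pos: [629.8, 79.3, 60.5]
ee_rot: [0.005, 0.743, 0.67, 0.004]
force: [0.9, -1.1, 1.1]
grip_width: 0.001
```

```bash
python3 -c "
from h import *
from rig import capture
for p in [(-13,-34),(3,-25),(19,-20)]: go(*p,52)
t=np.hstack([capture('top')['frame'][100:310,140:410,::-1],capture('side')['frame'][100:310,140:410,::-1]])
cv2.imwrite('pics/h.png',t)
"
```

```text
t 8.85 dock now [[-30.7 -57.4]] 60.5 F [ 0.9 -1.1  1.1] g 0.0 turn [ 0.013  0.001 -0.001] shift [ 1.76 -2.35  0.82]
t 8.85 dock now [[-30.7 -57.4]] 60.5 F [ 0.9 -1.1  1.1] g 0.0 turn [ 0.013  0.001 -0.001] shift [ 3.36 -3.25  0.81]
t 8.85 dock now [[-30.7 -57.4]] 60.5 F [ 0.9 -1.1  1.1] g 0.0 turn [ 0.013  0.001 -0.001] shift [ 4.96 -3.75  0.8 ]
```

View pics/h.png

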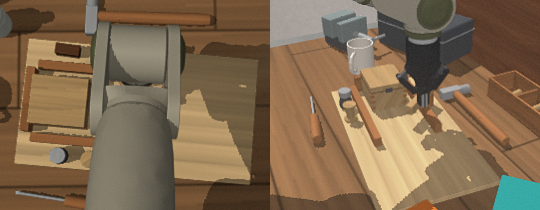

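The bar is swinging in. TCP z drifted up to 60 mm, so I bring it down a little while continuing.

>>> move_arm([
  [0.01,0,0,0.5,-0.8,0.3,0],
  [0.01,0,0,1.1,-1.6,0.5,0],
  [0.01,0,0,1.8,-2.4,0.6,0],
  [0.01,0,0,2.5,-2.8,0.6,0],
  [0.01,0,0,3.3,-3.2,0.6,0],
])

```text
time_s: 9.37
eef_pos: [599.9, 117.2, 53.1]
ee_rot: [0.0, 0.742, 0.67, -0.0]
force: [0.8, -0.7, -0.8]
grip_width: 0.001
```

```bash
python3 -c "
from h import *
go(19,-20,52)
"
```

```text
t 9.37 dock now [[  3.9 -23.8]] 53.1 F [ 0.8 -0.7 -0.8] g 0.0 turn [0.    0.001 0.001] shift [ 1.51 -0.38  0.11]
```

>>> move_arm([
  [0,0,0,0.5,-0.2,0,0],
  [0,0,0,1.0,-0.3,0,0],
  [0,0,0,1.3,-0.3,0,0],
  [0,0,0,1.5,-0.3,0,0],
])

```text
time_s: 9.7
eef_pos: [598.4, 132.8, 53.0]
ee_rot: [0.0, 0.742, 0.67, -0.0]
force: [-0.7, -0.8, -0.2]
grip_width: -0.003
```

>>> move_arm([
  [0,0,0,0.1,0,0,0],
  [0,0,0,0.2,0,0,0],
  [0,0,0,0.2,0,0,0],
])

```text
time_s: 9.95
eef_pos: [598.6, 133.8, 53.0]
ee_rot: [0.0, 0.742, 0.67, -0.001]
force: [-1.7, -4.9, 1.6]
grip_width: -0.002
```

```bash
python3 -c "
from h import *
go(21,-20,52)
"
```

```text
t 9.95 dock now [[ 20.4 -20.7]] 53.0 F [-1.7 -4.9  1.6] g -0.0 turn [-0.001  0.003  0.001] shift [ 0.06 -0.07  0.1 ]
```

The force is 4.9 N with no further motion, so the bar is at its stop. Retreating straight back, then up.

>>> move_arm([
  [0,0,0,-1,0,0,0],
  [0,0,0,-3,0,0,0],
  [0,0,0,-6,0,-1,0],
  [0,0,0,-9,0,-5,0],
  [0,0,0,-12,0,-9,0],
])

```text
time_s: 10.37
eef_pos: [586.5, 22.8, 129.8]
ee_rot: [-0.001, 0.742, 0.67, -0.002]
force: [1.6, -0.4, 0.1]
grip_width: 0.0
```

>>> move_arm([
  [0,0,0,-4,0,-2,0],
  [0,0,0,-8,0,-2,0],
  [0,0,0,-12,0,-2,0],
  [0,0,0,-12,0,-2,0],
  [0,0,0,-12,0,-2,0],
])

```text
time_s: 10.78
eef_pos: [574.0, -99.1, 150.1]
ee_rot: [-0.001, 0.744, 0.669, -0.002]
force: [0.4, 0.2, 0.2]
grip_width: 0.0
```

```bash
python3 -c "
from h import *
from rig import capture
go(19,-20,52)
t=capture('top');pickle.dump(t,open('c6.pkl','wb'));t=t['frame'][:,:,::-1];cv2.imwrite('pics/i_top.png',t)
cv2.imwrite('pics/i.png',cv2.resize(t[130:295,145:410],None,fx=3,fy=3,interpolation=cv2.INTER_CUBIC))
"
```

```text
t 10.78 dock now [[-213.9  -20. ]] 150.1 F [0.4 0.2 0.2] g 0.0 turn [-0.004  0.002 -0.004] shift [23.31 -0.06  9.76]
```

View pics/i.png

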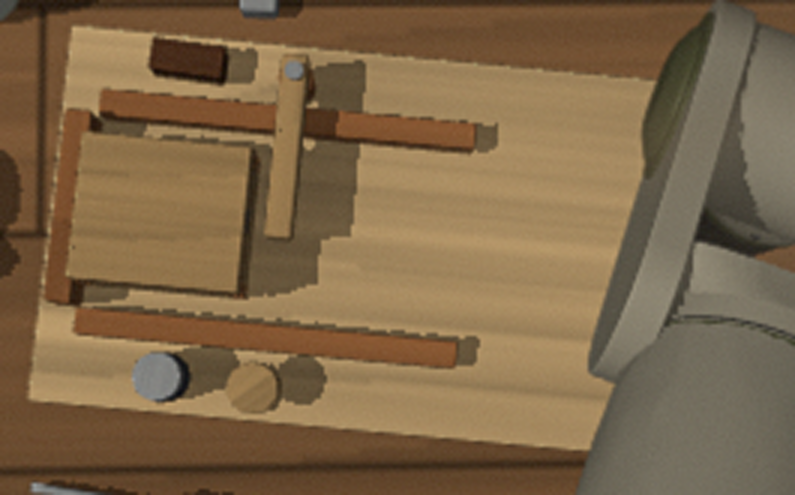

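```bash
python3 -c "
from h import *
c=pickle.load(open('c6.pkl','rb'))
p=todock(ray(c,cp([(293,70),(279,238)]),70));d=p[1]-p[0];print(p,np.arctan2(d[1],-d[0]))
print(todock(ray(c,cp([(83,134),(252,148),(240,293),(70,278)]),82)).round(1))
from rig import job,ctrl
print(np.abs(ctrl.sense()['dq']).max())
job.finish_job()"
```

```text
[[  40.50889542 -101.0393102 ]
 [  38.71493764    9.93194921]] 1.5546317672112968
[[169.5 -44.3]
 [ 60.8 -45.3]
 [ 59.   48.4]
 [167.3  48.6]]
0.04420811088477803
the job is handed in; nothing more can be done
```

The wooden box is pushed home against the end stop, the turn-bar is swung straight across behind it, and I have handed the job in at about 10.8 s of robot time. I pushed the box with the half-open fingers, held above rail height the whole way. Then I swung the bar in with the closed fingers until it met its stop.

- **Box:** the last top view puts it at about dock x +114 mm and y +2 mm, square within roughly 0.02 rad.
- **Turn-bar:** it measures about 1.55 rad, against the 1.43 rad needed.
- **Surroundings:** the spool, tin and wedge look unmoved in the top view. I did not measure any bystander again or check the others (mug, glue, screwdriver, hammer) at the end.
- **Rails:** I saw no sign of contact. At the narrowest, the box kept about 16 mm from a rail.
- **Discrepancies:** during the swing the fingers drifted up about 8 mm, still within the bar's height, and I corrected that. When I handed in, the arm was clear of everything, with about 0.04 rad/s of joint speed still left.

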